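# Open the coolant valve and take a contact temperature reading on the tilted cooling plate

## Task

First turn the lever of the coolant valve on the bench fully open, to its stop. Then lift the contact thermometer out of its stand and take a reading on the sloping cooling plate: tip inside the ring mark (not the square one), probe square to the plate's surface, pressed lightly so that the sprung tip is pushed in about half-way but does not bottom. Finish while still holding it there, do not let go, and knock nothing over.

Things in the scene. Friction and masses are not known exactly. Their poses are not given: they have to be found in the camera images.
- valve_lever (a joint): Angle of the ball valve's lever about its upright axis: 0 = closed (lever across the pipe), 1.571 = fully open (lever in line with the pipe). Grows as the lever turns anticlockwise seen from above. Stops at both ends; it starts between 0 and 0.35, turns stiffly (about 2 N at the sleeve) and stays where it is left.
- lever_hinge (a point): Point on the lever's upright turning axis, level with the middle of the grey sleeve (104 mm above the bench). The valve is a brass body on a steel pipe bridge 150 mm long (pipe axis 50 mm up, 22 mm thick), with nothing but the valve stem within 20 mm below the lever.
- lever_grip (a point): Middle of the lever's grey plastic sleeve, 67 mm out from the turning axis. The sleeve is a bar 62 mm long (along the lever), 13 mm wide, 20 mm high, from 94 to 114 mm above the bench; the lever ends 98 mm from the axis.
- probe: Contact thermometer, loose, about 0.12 kg: round grey handle 28 mm in diameter and 75 mm long with a steel stem below it (10 mm thick, 60 mm long) ending in a sprung steel tip. Origin at the centre of the handle's underside; z runs up along the handle (handle from z = 0 to 75 mm). It starts upright in the stand, its handle resting on the stand's top.
- probe_tip (a point): Flat end of the sprung tip (8 mm in diameter), on the probe's axis; 80 mm below the handle's underside when the tip is not pressed. Moves with the tip.
- probe_plunger (a joint): How far the sprung tip is pushed into the stem: 0 = fully out, 0.012 m = bottomed. Spring 0.35 N per mm with 0.7 N preload: about 2.8 N at 6 mm, 4.9 N at 12 mm.
- stand: White block 80 x 80 mm, 90 mm high, fixed to the bench, with an upright hole 15 mm wide right through its middle, in which the probe's stem hangs. Origin at the centre of its underside.
- cold_plate: Cooling plate, fixed and rigid: white base, steel top face 170 mm (up the slope) by 210 mm, sloping at 20 degrees, low edge at its front (its -x side, roughly towards the robot). Origin at the centre of its underside; the middle of the face is 75 mm above it. Two thin black outlines, a ring and a square, lie side by side along its y, half-way up the slope.
- ring_spot (a point): Centre of the ring mark (inside diameter 24 mm, outside 30 mm), on the steel face. Its z axis is the outward normal of the face (20 degrees from upright, leaning to the plate's front), its y runs level along the face.
- reagent_bottle: Clear jar with yellow cap, 68 mm in diameter, 130 mm high, standing loose on the bench. Origin at its underside, z up.
- beaker: Clear beaker, 64 mm in diameter, 80 mm high, standing loose and empty. Origin at its underside, z up.
- sample_jar: Small white bottle, 40 mm in diameter, 70 mm high, standing loose. Origin at its underside, z up.

How it is judged:
By the outcome, as a careful person would: the job done as asked, in the order asked, and still so for the second after the job is handed in, while the arm keeps its last pose, push and grip.
It also fails if it takes over 61 s, if anything falls off the work surface, if the arm or the gripper's body presses on something with over 40 N, if the wrist force passes 120 N, or if a joint passes its speed limit or range.

## Robot

A 6-joint arm with a two-finger parallel gripper is mounted at the origin on the work surface. World frame = base frame: x ahead of the robot, y to its left, z up, the work surface at z = 0. Lengths are in mm, angles in rad, forces in N, time in s.
With the tool pointing down it reaches from about 350 to 975 mm from the base axis. Payload 7.1 kg.
Tool frame: the origin (TCP) lies midway between the tips of the shut fingers; the grasp point (between the pads) lies 19 mm behind it (ctrl.grip_depth is the distance from the TCP to the grasp point, in mm); z points along the fingers, y is the line along which they close (so a half turn about z gives the same grasp; the last joint's range is limited). The gripper opens to 88 mm and grips with 3 to 60 N. Pads are 20 mm wide; open, the fingers measure 115 mm over their backs; the gripper's body (75 mm by 178 mm) begins 61 mm behind the grasp point.
Start: joints at [-1.208, 0.423, 1.63, -0, 1.089, -0.019], TCP at [232.886, -579.973, 222.675] pointing down, gripper open.
Joint ranges: [-3, 3], [-0.9, 2.11], [0.09, 2.58], [-1.31, 4.45], [0.11, 2.69], [-2.54, 2.54]. Speed limits (rad/s): [2.39, 2.39, 3.01, 3.14, 3.14, 3.14].

## Interface

Orientations are given as a rotation vector (axis times angle).
In Python, from workcell import ctrl, cams gives the robot as it stands.
- The arm moves only by the tool move_arm, never from a script. Its argument "steps" is a list of rows, each a list of 3 entries, a list of its own where there are three numbers: the shift along the tool's x, y, z in units of 25 mm (1.0 is 25 mm), then the turn about the tool's z in units of 5 degrees (1.0 is 5 degrees), then the closure, from 0 (fully open) to 1 (shut). A call has 1 to 20 rows; each row shifts and turns the commanded pose from where the row before left it, along the tool's axes as they then stand; what a row does not reach is not made up. A row lasts 1/12 s, in which the tool goes at most 41.7 mm and 7.16 degrees, less where a joint would pass 70% of its speed; a pose out of reach is approached as far as the arm can. A call is refused whole if a number of a shift passes 1 or a number of a turn 1, either way. A call with a gripper value outside its range is refused whole. The fingers move at their own pace and stop on an object; the grip force is fixed at half the most. Time passes only in rows, so rows that do not move let the fingers close. It gives the time, the measured TCP pose, the force, the opening and the grip force at its end, in the units of the state.
- ctrl.get_obs(): the state, without advancing time (a new reading comes with each control period).
- cams.get_image(name): name is "scene" or "side" or "wrist"; returns a dict with "image" (420x560x3 uint8, red, green, blue), "camera_matrix" (3x3 intrinsics, pixels), "k1" (the pictures are not rectified: a ray, as slopes to the right and down, at radius r is drawn at 1 + k1 r^2 times it, then the intrinsics apply), "xyz" and "rotation" of the camera in the world; the wrist camera has in their place "mount" (4x4, takes a point from camera to tool coordinates, whose origin is the TCP and whose axes are the flange's). Camera axes: x right, y down, z forward; pixel columns grow to the right and rows downward; lengths in mm; the calibration is good to about 2 mm. A picture is of the moment at which its call begins: read the wrist's pose just before it. There is no depth.
- ctrl.close_job(): hands the job in; it is judged then, once.
Trained networks look in the newest picture that a camera, given by its name, has taken for a name from the list of things; names that differ only in an ending like _2 or _b are one class to them, and where a whole thing is asked for, a point or a joint stands for the part that bears it (a point fixed in the world has none). Each returns a list of dicts, best first, with "p" (0 to 1); they miss things now and then, are a little off and sometimes report something else, mostly with a low value. They report only what shows in the picture. A call takes as long as a camera call.
- cams.boxes_of(camera, thing): "rect" ([centre column, centre row, width, height] in pixels, round what is visible of it).
- cams.cut_out(camera, thing): "pixels" (420x560 bool, what is visible of it) and "rect" ([centre column, centre row, width, height] in pixels, round what is visible of it).
The state is a dict: "t": time; "qpos": joint angles; "qvel": joint speeds; "joint_torque": joint torques, N m; "ee_pos": TCP position; "orientation": TCP orientation; "ft_force": force on the tool from outside, world axes, zero at the start; "moment": the same for the moment, N m; "width": finger opening in mm; "grasp_force": force on a finger pad.
Only numpy, scipy, OpenCV 4.12 (cv2) and the standard library are available. Lean on these libraries where they do the work, as an engineer would, in place of code of your own. Each camera call takes 0.05 s, during which the arm holds its last target. There are 200 camera calls.

## Working session

There is one attempt and no reset: what is moved stays moved. The work goes in short steps, Python scripts to look and compute and a tool call to move; the robot and the scene stay as the last step left them, time stands still between calls to the robot, and variables do not carry over. Pictures are saved under pics/ and viewed, at most 13 in all, crops included, and the job is handed in when it is done.

Besides the shell and the picture viewer there is one more tool, called after "Request:" in YAML: its name, and indented under it one key for each argument. move_arm: Moves the arm, as the interface text tells. Its arguments: {"type":"object","properties":{"steps":{"type":"array"}},"required":["steps"]}

```bash
mkdir -p pics; ls; cat > h.py <<'E'
import numpy as np,cv2
from scipy.spatial.transform import Rotation as R
from workcell import ctrl,cams
names=["valve_lever","probe","stand","cold_plate","ring_spot","lever_grip","lever_hinge","probe_tip","reagent_bottle","beaker","sample_jar"]
def cam(im,obs=None):
    K=np.array(im["camera_matrix"]);k1=im["k1"]
    if "mount" in im:
        M=np.array(im["mount"]);T=np.eye(4);T[:3,:3]=R.from_rotvec(obs["orientation"]).as_matrix();T[:3,3]=obs["ee_pos"]
        W=T@M
        return K,k1,W[:3,3],W[:3,:3]
    r=np.array(im["rotation"])
    if r.shape!=(3,3): r=R.from_rotvec(r).as_matrix()
    return K,k1,np.array(im["xyz"]),r
def ray(c,uv):
    K,k1,o,Rm=c
    d=np.array([(uv[0]-K[0,2])/K[0,0],(uv[1]-K[1,2])/K[1,1]]);s=d.copy()
    for _ in range(20): s=d/(1+k1*(s@s))
    v=Rm@np.array([s[0],s[1],1]);return o,v/np.linalg.norm(v)
def proj(c,p):
    K,k1,o,Rm=c
    q=Rm.T@(np.asarray(p,float)-o);s=q[:2]/q[2];s=s*(1+k1*(s@s));return np.array([K[0,0]*s[0]+K[0,2],K[1,1]*s[1]+K[1,2]])
def onz(c,uv,z):
    o,v=ray(c,uv);return o+v*(z-o[2])/v[2]
def tri(l):
    A=0;b=0
    for c,uv in l:
        o,v=ray(c,uv);P=np.eye(3)-np.outer(v,v);A=A+P;b=b+P@o
    x=np.linalg.solve(A,b);return x,[np.round(proj(c,x)-uv,1) for c,uv in l]
def shot(n):
    ob=ctrl.get_obs();im=cams.get_image(n);return im["image"],cam(im,ob)
def save(i,f): cv2.imwrite("pics/"+f,i[...,::-1])
E
python3 - <<'E'
from h import *
for n in ["scene","side","wrist"]:
    im,c=shot(n);save(im,n+"0.png");print(n,c[2].round(),c[3].round(2).tolist(),c[0][0,0],c[1])
    for t in names:
        try:
            for b in cams.boxes_of(n,t)[:2]: print(t,round(b["p"],2),np.round(b["rect"],1))
        except Exception as e: print(t,e)
o=ctrl.get_obs();print(o)
E
```

```text
pics
scene [1373. -301.  671.] [[0.35, 0.5, -0.79], [0.94, -0.2, 0.28], [-0.02, -0.84, -0.54]] 513.7894189647864 -0.10767184340749096
valve_lever 0.78 [138.5 231.5  27.6  37.6]
probe 0.57 [396.9 165.6  15.5  36.2]
stand 0.91 [395.4 199.3  42.8  51. ]
stand 0.31 [139.3 233.9  27.2  29.9]
cold_plate 0.57 [301.1 264.3 132.9  84.2]
lever_grip 0.83 [136.2 234.9  30.3  34. ]
lever_hinge 0.86 [137.6 232.9  29.9  30.2]
reagent_bottle 0.57 [266.9 193.1  31.8  65.1]
reagent_bottle 0.41 [396.9 166.7  16.1  36.8]
beaker 0.74 [219.  211.1  33.2  42.8]
sample_jar 0.85 [197.8 306.9  22.   36.1]
side [336. 624. 898.] [[-0.96, -0.21, 0.19], [-0.29, 0.74, -0.61], [-0.01, -0.64, -0.77]] 523.364808271631 0.01701055873988026
valve_lever 0.97 [316.  123.2  48.3  12. ]
probe 0.73 [236.6 341.   18.9  32. ]
stand 0.92 [235.9 367.1  71.9  74.4]
cold_plate 0.9 [227.2 222.6 100.5 115.5]
cold_plate 0.6 [233.2 151.9  20.5  33. ]
lever_grip 0.67 [314.9 122.   50.   10.4]
lever_grip 0.47 [234.8 151.4  14.1  28.3]
lever_hinge 0.65 [218.5 227.2   1.    0.4]
lever_hinge 0.61 [313.8 122.9  48.9   7.3]
reagent_bottle 0.
[... 254 characters left out ...]
8999655 -0.03535430847989897
{'t': 1.8, 'qpos': array([-1.20801456e+00,  4.23111031e-01,  1.62984381e+00,  2.38544797e-05,
        1.08861283e+00, -1.90243580e-02]), 'qvel': array([ 0.0015954 ,  0.00180012,  0.00156999, -0.00050962,  0.00015671,
       -0.00118494]), 'joint_torque': array([-5.07860277e-04, -5.44567823e+01, -2.74040991e+01,  6.44133613e-02,
        1.68615778e-02, -3.32396382e-05]), 'ee_pos': array([ 232.89358958, -580.00141242,  222.6902902 ]), 'orientation': array([3.08450291e+00, 5.96082423e-01, 3.94218137e-05]), 'ft_force': array([ 0.10139075, -0.48846602,  0.50233769]), 'moment': array([0.00024942, 0.00382749, 0.00695711]), 'grasp_force': 0.0, 'width': 87.88384429116503}
```

```bash
python3 - <<'E'
import cv2
a=cv2.imread("pics/scene0.png")[110:370,90:470];cv2.imwrite("pics/s1.png",cv2.resize(a,(760,520),interpolation=cv2.INTER_CUBIC))
a=cv2.imread("pics/side0.png")[80:430,150:450];cv2.imwrite("pics/d1.png",cv2.resize(a,(510,595),interpolation=cv2.INTER_CUBIC))
E
```

```text
(no output)
```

View pics/s1.png

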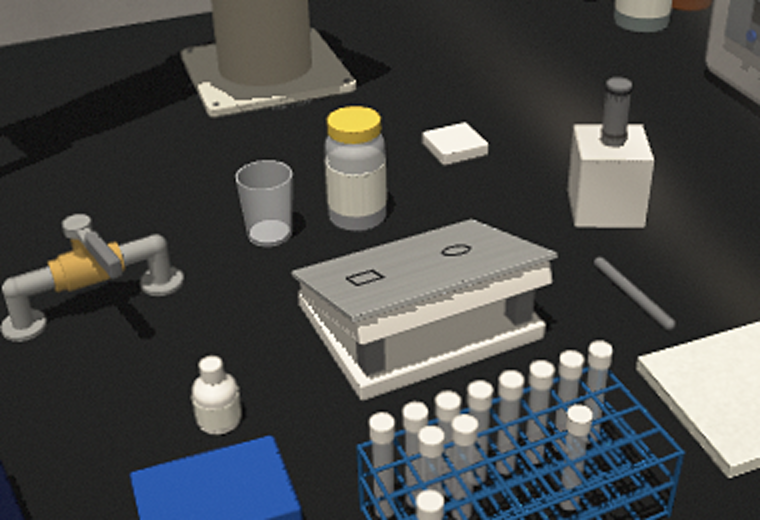

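View pics/d1.png

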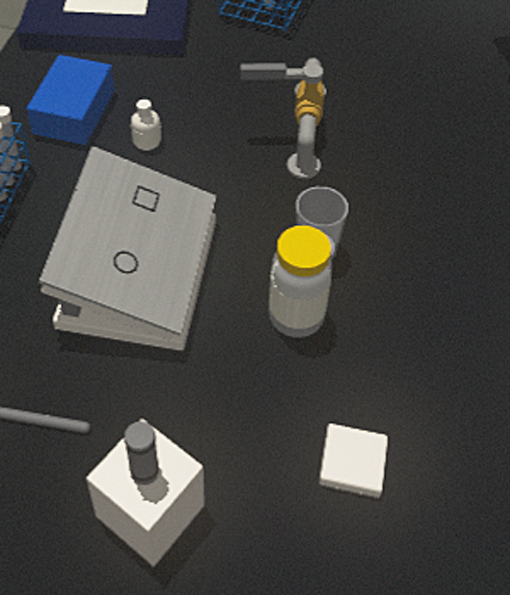

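```bash
cat >> h.py <<'E'
def ringfit(g,uv,rad=18,fn=None):
    u,v=map(int,uv);p=g[v-rad:v+rad,u-rad:u+rad]
    m=cv2.adaptiveThreshold(p,255,cv2.ADAPTIVE_THRESH_MEAN_C,cv2.THRESH_BINARY_INV,21,18)
    cs,_=cv2.findContours(m,cv2.RETR_LIST,cv2.CHAIN_APPROX_NONE)
    return [(np.round(np.array(cv2.fitEllipse(k)[0])+[u-rad,v-rad],1),np.round(cv2.fitEllipse(k)[1],1)) for k in cs if len(k)>15]
E
python3 - <<'E'
from h import *
S,cs=shot("scene");D,cd=shot("side")
gs=cv2.cvtColor(S,6+1);gd=cv2.cvtColor(D,7)
print(ringfit(gs,(318,235)),ringfit(gd,(224,234)))
pts=dict(ring=((318.5,235),(224,234)),square=((272.5,248.5),(236,196.5)),hinge_top=((129,219),(334,118)),leverend=((147,243.5),(292,121.5)),sleeve=((140.5,236),(304.7,121.8)),probetop=((399.5,152),(233,335)),probebot=((397,181),(236.5,355.5)),
 bottlecap=((267,167),(328,227)),beakertop=((222.5,197),(339,201)),jar=((195,293),(235.5,142)),footR=((171,250),(327,177)))
for k,(a,b) in pts.items():
    x,e=tri([(cs,np.array(a)),(cd,np.array(b))]);print(k,x.round(1),*e)
for k,z in (("sleeve",114),("leverend",114),("hinge_top",120)):
    print(k,onz(cs,pts[k][0],z).round(),onz(cd,pts[k][1],z).round())
E
```

```text
[(array([332. , 249.7]), array([4.5, 8. ])), (array([317.3, 234.8]), array([ 3.8, 12.4])), (array([317.7, 234.6]), array([ 4.9, 14.8])), (array([315.3, 220.5]), array([ 7.6, 39.2]))] [(array([223.8, 229.5]), array([10.4, 12.4])), (array([223.7, 229.5]), array([11.9, 14.7]))]
ring [613.6  45.9  68.5] [0.6 0.3] [ 0.5 -0.4]
square [622.8 -54.6  69.3] [0.6 0.3] [ 0.5 -0.4]
hinge_top [ 471.9 -307.6  108.6] [-0.9 -0.7] [-0.6  0.8]
leverend [ 562.6 -282.3  101.5] [0.5 0.3] [ 0.3 -0.4]
sleeve [ 534.1 -290.5  101.2] [0.7 0.5] [ 0.4 -0.6]
probetop [504.1 288.  157.2] [0.4 0.1] [ 0.6 -0.4]
probebot [504.1 288.7  83.3] [-0.1 -0. ] [-0.1  0.1]
bottlecap [411.1  11.7 125.7] [2.  1.3] [ 1.9 -2. ]
beakertop [410.9 -98.   74.5] [0.6 0.4] [ 0.5 -0.6]
jar [ 682.8 -221.5   60.5] [0.2 0.1] [ 0.1 -0.1]
footR [ 460.2 -231.9   -2. ] [1.  0.7] [ 0.7 -0.8]
sleeve [ 551. -292.  114.] [ 531. -273.  114.]
leverend [ 579. -283.  114.] [ 559. -267.  114.]
hinge_top [ 493. -306.  120.] [ 469. -297.  120.]
```

Request:
move_arm:
  steps:
    - [[0.95, -0.4, 0], 0, 0.5]
    - [[0.95, -0.4, 0], 0, 0.5]
    - [[0.95, -0.4, 0], 0, 0.5]
    - [[0.95, -0.4, 0], 0, 0.5]
    - [[0.95, -0.4, 0], 0, 0.5]
    - [[0.95, -0.4, 0], 0, 0.5]
    - [[0.95, -0.4, 0], 0, 0.5]
    - [[0.95, -0.4, 0], 0, 0.5]
    - [[0.95, -0.4, 0], 0, 0.5]
    - [[0.95, -0.4, 0], 0, 0.5]
    - [[0.95, -0.4, 0], 0, 0.5]
    - [[0.95, -0.4, 0], 0, 0.5]
    - [[0.95, -0.4, 0], 0, 0.5]
    - [[0.95, -0.4, 0], 0, 0.5]
    - [[0, 0, 0], 0, 0.5]
    - [[0, 0, 0], 0, 0.5]

```text
t: 3.23
ee_pos: [489.9, -325.4, 222.7]
orientation: [3.084, 0.6, -0.0]
ft_force: [-0.2, 0.6, 0.7]
width: 44.6
grasp_force: 0.0
```

```bash
python3 - <<'E'
from h import *
o=ctrl.get_obs();print(o["ee_pos"].round(1),o["orientation"].round(3),o["width"],o["ft_force"].round(2))
im,c=shot("wrist");save(im,"w1.png")
for t in ["lever_grip","valve_lever"]:
    for b in cams.cut_out("wrist",t)[:1]:
        m=b["pixels"];ys,xs=np.nonzero(m);print(t,b["p"],np.round(b["rect"]),cv2.minAreaRect(np.c_[xs,ys].astype(np.float32)))
print("hinge,grip predicted",proj(c,(472,-306,104)).round(),proj(c,(534,-290,104)).round())
E
```

```text
[ 489.9 -325.4  222.7] [ 3.084  0.6   -0.   ] 44.60832285136858 [-0.16  0.56  0.72]
lever_grip 0.87 [261. 166.  35. 129.] ((263.4847717285156, 165.47923278808594), (30.02933120727539, 127.08602142333984), 0.5906572937965393)
valve_lever 0.64 [264. 166.  27. 131.] ((262.9852294921875, 165.96449279785156), (29.038925170898438, 126.04408264160156), 0.5787255764007568)
hinge,grip predicted [259. 212.] [267. 142.]
```

View pics/w1.png

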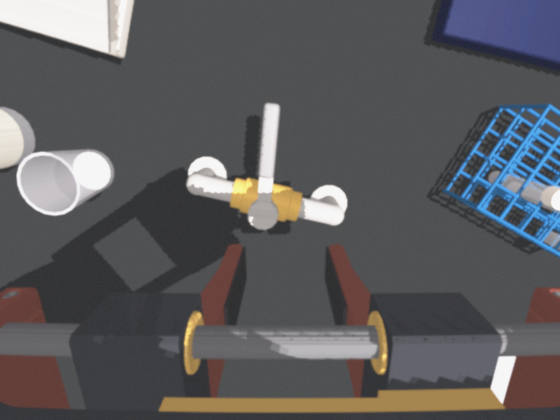

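```bash
python3 - <<'E'
from h import *
im,c=shot("wrist")
for n,uv,z in [("knob",(263,213),116),("end",(271.5,106),114),("slv0",(266,180),114),("pL",(197,183),50),("pR",(336,213),50),("footL",(208,172),2),("footR",(330,200),2)]: print(n,onz(c,uv,z).round(1))
g=cv2.cvtColor(im,7)
# sleeve centre row-wise
for v in range(104,184,8):
    r=im[v,245:295].astype(int).mean(1);b=np.nonzero(r>110)[0]+245;print(v,b.min() if len(b) else 0,b.max() if len(b) else 0)
E
```

```text
knob [ 475.5 -310.6  116. ]
end [ 561.8 -285.1  114. ]
slv0 [ 503.6 -302.6  114. ]
pL [ 459.3 -236.9   50. ]
pR [ 483.9 -388.    50. ]
footL [ 462.4 -236.7    2. ]
footR [ 485.2 -387.2    2. ]
104 262 278
112 262 278
120 261 277
128 260 276
136 260 276
144 259 275
152 259 274
160 258 273
168 257 273
176 247 272
```

Request:
move_arm:
  steps:
    - [[0.75, -0.17, 0], -0.35, 0.6]
    - [[0.75, -0.17, 0], -0.35, 0.6]
    - [[0.75, -0.17, 0], -0.35, 0.6]
    - [[0, 0, 0.9], 0, 0.6]
    - [[0, 0, 0.9], 0, 0.6]
    - [[0, 0, 0.9], 0, 0.6]
    - [[0, 0, 0.9], 0, 0.6]
    - [[0, 0, 0.8], 0, 0.6]
    - [[0, 0, 0.7], 0, 0.6]
    - [[0, 0, 0], 0, 0.7]
    - [[0, 0, 0], 0, 0.8]
    - [[0, 0, 0], 0, 0.8]
    - [[0, 0, 0], 0, 0.8]

```text
t: 4.52
ee_pos: [535.9, -292.4, 96.4]
orientation: [3.054, 0.736, 0.001]
ft_force: [-1.4, 1.2, -1.0]
width: 17.8
grasp_force: 0.6
```

Request:
move_arm:
  steps:
    - [[0.014, -0.116, 0], -0.4, 0.8]
    - [[0.014, -0.116, 0], -0.4, 0.8]
    - [[0.014, -0.116, 0], -0.4, 0.8]
    - [[0.014, -0.116, 0], -0.4, 0.8]
    - [[0.014, -0.116, 0], -0.4, 0.8]
    - [[0.014, -0.116, 0], -0.4, 0.8]
    - [[0.014, -0.116, 0], -0.4, 0.8]
    - [[0.014, -0.116, 0], -0.4, 0.8]
    - [[0.005, -0.117, 0], -0.4, 0.8]
    - [[0.005, -0.117, 0], -0.4, 0.8]
    - [[0.005, -0.117, 0], -0.4, 0.8]
    - [[0.005, -0.117, 0], -0.4, 0.8]
    - [[0.005, -0.117, 0], -0.4, 0.8]
    - [[0.005, -0.117, 0], -0.4, 0.8]
    - [[0.005, -0.117, 0], -0.4, 0.8]
    - [[0.005, -0.117, 0], -0.4, 0.8]
    - [[0.005, -0.117, 0], -0.4, 0.8]
    - [[0, 0, 0], 0, 0.8]

```text
t: 6.02
ee_pos: [506.4, -254.4, 96.8]
orientation: [2.702, 1.598, 0.003]
ft_force: [0.4, -0.8, 0.3]
width: 17.5
grasp_force: 0.3
```

Request:
move_arm:
  steps:
    - [[0, -0.117, 0], -0.48, 0.8]
    - [[0, -0.117, 0], -0.48, 0.8]
    - [[0, -0.117, 0], -0.48, 0.8]
    - [[0, -0.117, 0], -0.48, 0.8]
    - [[0, -0.117, 0], -0.48, 0.8]
    - [[0, -0.117, 0], -0.48, 0.8]
    - [[0, -0.117, 0], -0.48, 0.8]
    - [[0, -0.117, 0], -0.48, 0.8]
    - [[0, -0.117, 0], -0.48, 0.8]
    - [[0, -0.117, 0], -0.48, 0.8]
    - [[0, -0.117, 0], -0.48, 0.8]
    - [[0, -0.117, 0], -0.48, 0.8]
    - [[0, -0.117, 0], -0.48, 0.8]
    - [[0, -0.117, 0], -0.48, 0.8]
    - [[0, -0.117, 0], -0.48, 0.8]
    - [[0, -0.117, 0], -0.48, 0.8]
    - [[0, 0, 0], 0, 0.8]

```text
t: 7.43
ee_pos: [460.8, -245.9, 96.3]
orientation: [2.028, 2.397, 0.001]
ft_force: [-0.2, -0.5, 0.4]
width: 18.0
grasp_force: 0.2
```

```bash
python3 - <<'E'
from h import *
for n in ("side",):
    im,c=shot(n);a=cv2.resize(im[80:220,250:430],(720,560),interpolation=2);save(a,"v2.png")
im,c=shot("wrist");save(im,"w2.png")
o=ctrl.get_obs();print(o["ft_force"],o["moment"],o["width"],o["grasp_force"])
E
```

```text
[ 0.82094524 -0.02114751  0.06187722] [-0.04508112 -0.23350045  0.01257823] 17.403394165356804 0.4301189258694649
```

View pics/w2.png

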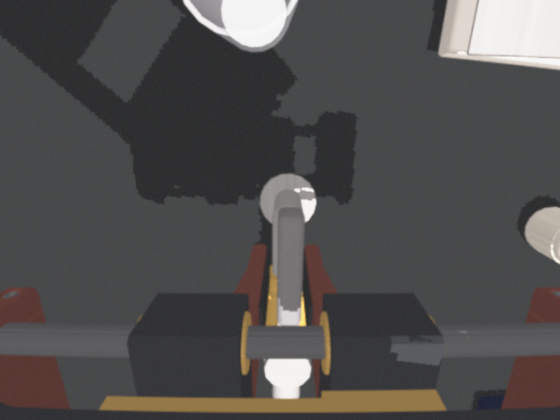

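Request:
move_arm:
  steps:
    - [[0, -0.05, 0], -0.2, 0.8]
    - [[0, -0.05, 0], -0.2, 0.8]
    - [[0, -0.05, 0], 0, 0.8]
    - [[0, 0, 0], 0, 0.8]
    - [[0, 0, 0], 0, 0.8]

```text
t: 7.95
ee_pos: [460.4, -246.1, 96.0]
orientation: [1.985, 2.427, 0.006]
ft_force: [13.4, 6.6, -4.7]
width: 17.7
grasp_force: 7.3
```

Request:
move_arm:
  steps:
    - [[0, 0.1, 0], 0, 0.75]
    - [[0, 0.08, 0], 0, 0.65]
    - [[0, 0, 0], 0, 0.55]
    - [[0, 0, 0], 0, 0.5]
    - [[0, 0, -0.6], 0, 0.5]
    - [[0, 0, -0.9], 0, 0.5]
    - [[0, 0, -0.9], 0, 0.5]
    - [[0, 0, -0.9], 0, 0.5]
    - [[0, 0, -0.9], 0, 0.5]
    - [[0, 0, -0.9], 0, 0.5]
    - [[-0.8, 0, -0.9], 0, 0.5]
    - [[-0.8, 0, 0], 0, 0.5]
    - [[-0.8, 0, 0], 0, 0.5]
    - [[0, 0, 0], 0, 0.5]

```text
t: 9.12
ee_pos: [473.4, -306.6, 245.8]
orientation: [1.988, 2.43, -0.001]
ft_force: [0.1, -0.4, 0.3]
width: 44.4
grasp_force: 0.0
```

```bash
python3 - <<'E'
from h import *
im,c=shot("wrist");save(im,"w3.png")
print(proj(c,(473,-311.5,104)).round(),proj(c,(473-10.5,-311.5+66,104)).round(), proj(c,(473,-311.5,50)).round(),proj(c,(461,-237,50)).round())
E
```

```text
[285. 202.] [288. 132.] [285. 189.] [288. 121.]
```

View pics/w3.png

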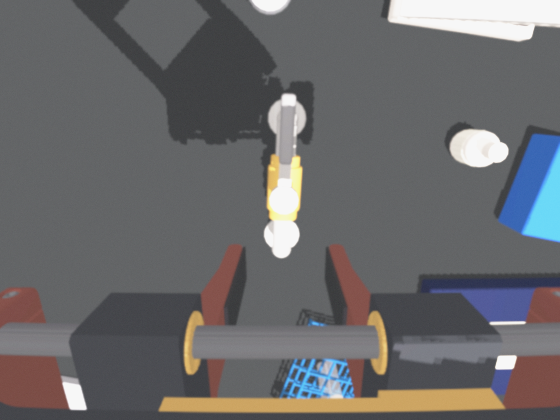

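```bash
cat >> h.py <<'E'
def plan(dst,ang,n,src=None,a0=None,g=0.5):
    o=ctrl.get_obs()
    if src is None: src=o["ee_pos"]
    X=R.from_rotvec(o["orientation"]).as_matrix()[:,0]
    if a0 is None: a0=np.degrees(np.arctan2(X[1],X[0]))
    d=(np.array(dst)-src)/n;t=(a0-ang)/n
    out=[]
    for i in range(n):
        a=np.radians(a0-t*i);out.append([[float(round((d[0]*np.cos(a)+d[1]*np.sin(a))/25,2)),float(round((d[0]*np.sin(a)-d[1]*np.cos(a))/25,2)),float(round(-d[2]/25,2))],float(round(t/5,2)),g])
    print(a0,out)
E
python3 -c "
from h import *
plan((560,40,246),5,20)"
```

```text
101.40839130534648 [[[0.64, 0.31, -0.0], 0.96, 0.5], [[0.67, 0.25, -0.0], 0.96, 0.5], [[0.68, 0.2, -0.0], 0.96, 0.5], [[0.7, 0.14, -0.0], 0.96, 0.5], [[0.71, 0.08, -0.0], 0.96, 0.5], [[0.71, 0.02, -0.0], 0.96, 0.5], [[0.71, -0.04, -0.0], 0.96, 0.5], [[0.7, -0.1, -0.0], 0.96, 0.5], [[0.69, -0.16, -0.0], 0.96, 0.5], [[0.68, -0.22, -0.0], 0.96, 0.5], [[0.66, -0.27, -0.0], 0.96, 0.5], [[0.63, -0.33, -0.0], 0.96, 0.5], [[0.6, -0.38, -0.0], 0.96, 0.5], [[0.57, -0.43, -0.0], 0.96, 0.5], [[0.53, -0.47, -0.0], 0.96, 0.5], [[0.49, -0.52, -0.0], 0.96, 0.5], [[0.44, -0.56, -0.0], 0.96, 0.5], [[0.39, -0.59, -0.0], 0.96, 0.5], [[0.34, -0.62, -0.0], 0.96, 0.5], [[0.29, -0.65, -0.0], 0.96, 0.5]]
```

Request:
move_arm:
  steps:
    - [[0.64, 0.31, 0], 0.96, 0.5]
    - [[0.67, 0.25, 0], 0.96, 0.5]
    - [[0.68, 0.2, 0], 0.96, 0.5]
    - [[0.7, 0.14, 0], 0.96, 0.5]
    - [[0.71, 0.08, 0], 0.96, 0.5]
    - [[0.71, 0.02, 0], 0.96, 0.5]
    - [[0.71, -0.04, 0], 0.96, 0.5]
    - [[0.7, -0.1, 0], 0.96, 0.5]
    - [[0.69, -0.16, 0], 0.96, 0.5]
    - [[0.68, -0.22, 0], 0.96, 0.5]
    - [[0.66, -0.27, 0], 0.96, 0.5]
    - [[0.63, -0.33, 0], 0.96, 0.5]
    - [[0.6, -0.38, 0], 0.96, 0.5]
    - [[0.57, -0.43, 0], 0.96, 0.5]
    - [[0.53, -0.47, 0], 0.96, 0.5]
    - [[0.49, -0.52, 0], 0.96, 0.5]
    - [[0.44, -0.56, 0], 0.96, 0.5]
    - [[0.39, -0.59, 0], 0.96, 0.5]
    - [[0.34, -0.62, 0], 0.96, 0.5]
    - [[0.29, -0.65, 0], 0.96, 0.5]

```text
t: 10.83
ee_pos: [557.0, 42.8, 244.5]
orientation: [-3.138, -0.145, 0.003]
ft_force: [0.3, 0.5, -0.4]
width: 44.0
grasp_force: 0.0
```

Request:
move_arm:
  steps:
    - [[0, 0, 0], 0, 0.5]
    - [[0, 0, 0], 0, 0.5]

```text
t: 11.0
ee_pos: [557.2, 42.2, 244.6]
orientation: [3.138, 0.157, -0.003]
ft_force: [-0.7, -0.2, -0.8]
width: 44.2
grasp_force: 0.0
```

```bash
python3 - <<'E'
from h import *
im,c=shot("wrist");save(im,"w4.png")
print(proj(c,(613,46,75)).round(),proj(c,(622,-54,75)).round())
print(ctrl.get_obs()["ee_pos"])
plan((455,280,246),5,13)
E
```

```text
[287. 135.] [386. 137.]
[557.29701118  41.57057827 244.69952636]
5.705878163408921 [[[-0.24, -0.76, -0.0], 0.01, 0.5], [[-0.24, -0.76, -0.0], 0.01, 0.5], [[-0.24, -0.76, -0.0], 0.01, 0.5], [[-0.24, -0.76, -0.0], 0.01, 0.5], [[-0.24, -0.76, -0.0], 0.01, 0.5], [[-0.24, -0.76, -0.0], 0.01, 0.5], [[-0.24, -0.76, -0.0], 0.01, 0.5], [[-0.25, -0.76, -0.0], 0.01, 0.5], [[-0.25, -0.76, -0.0], 0.01, 0.5], [[-0.25, -0.76, -0.0], 0.01, 0.5], [[-0.25, -0.76, -0.0], 0.01, 0.5], [[-0.25, -0.76, -0.0], 0.01, 0.5], [[-0.25, -0.76, -0.0], 0.01, 0.5]]
```

View pics/w4.png

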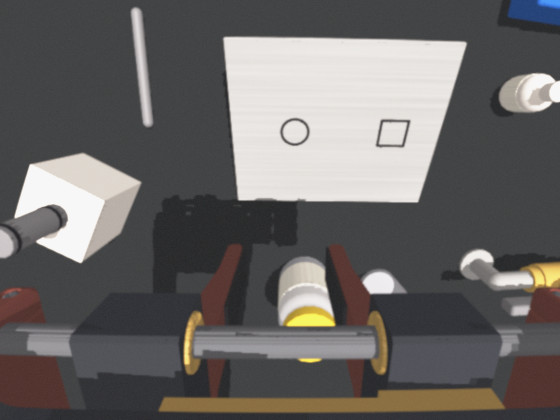

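```bash
python3 - <<'E'
from h import *
im,c=shot("wrist");g=cv2.cvtColor(im,7);r=ringfit(g,(294,132),22);print(r);q=ringfit(g,(393,133),24);print(q)
S,cs=shot("scene");D,cd=shot("side")
rs=(317.5,234.7);rd=(223.75,229.5)
rw=[k[0] for k in r if abs(k[1][0]-27)<6];print(rw);rw=np.mean(rw,0)
print(tri([(cs,rs),(cd,rd),(c,rw)]),tri([(c,rw),(cd,rd)])[0],onz(c,rw,75),onz(cd,rd,75),onz(cs,rs,75))
sq=np.array((393,133));a=onz(c,rw,75)-onz(c,sq,75);print("yaw",np.degrees(np.arctan2(-a[0],a[1])),np.linalg.norm(a))
for u in [(238,202),(419,203)]: print("front",onz(c,u,46))
for u in [(225,38),(463,44)]: print("back",onz(c,u,104))
E
```

```text
[(array([293.8, 131.4]), array([22.9, 24. ])), (array([293.7, 131.3]), array([27.7, 29.3]))]
[(array([391.5, 132.7]), array([24.4, 29.9])), (array([391.6, 132.5]), array([29.7, 36.7]))]
[array([293.8, 131.4]), array([293.7, 131.3])]
(array([617.24913762,  39.88341393,  73.67724543]), [array([-0.4,  0.1]), array([-0.2, -0.1]), array([-0.9,  0.1])]) [617.34490787  38.9429904   72.0100092 ] [617.50816174  39.03391965  75.        ] [616.3356316   41.06732054  75.        ] [618.89454249  40.02451366  75.        ]
yaw 4.987539001391982 100.35287482254283
front [529.54699163  94.07619104  46.        ]
front [ 549.56409548 -116.88518368   46.        ]
back [691.05984204 106.7360327  104.        ]
back [708.25218996 -97.82238813 104.        ]
```

Request:
move_arm:
  steps:
    - [[-0.24, -0.76, 0], 0, 0.5]
    - [[-0.24, -0.76, 0], 0, 0.5]
    - [[-0.24, -0.76, 0], 0, 0.5]
    - [[-0.24, -0.76, 0], 0, 0.5]
    - [[-0.24, -0.76, 0], 0, 0.5]
    - [[-0.24, -0.76, 0], 0, 0.5]
    - [[-0.24, -0.76, 0], 0, 0.5]
    - [[-0.24, -0.76, 0], 0, 0.5]
    - [[-0.24, -0.76, 0], 0, 0.5]
    - [[-0.24, -0.76, 0], 0, 0.5]
    - [[-0.24, -0.76, 0], 0, 0.5]
    - [[-0.24, -0.76, 0], 0, 0.5]
    - [[-0.24, -0.76, 0], 0, 0.5]
    - [[0, 0, 0], 0, 0.5]
    - [[0, 0, 0], 0, 0.5]

```text
t: 12.45
ee_pos: [456.8, 279.5, 245.1]
orientation: [3.137, 0.154, -0.0]
ft_force: [-0.0, -0.8, -0.2]
width: 43.8
grasp_force: 0.0
```

```bash
python3 - <<'E'
from h import *
im,c=shot("wrist");save(im,"w5.png")
print(ctrl.get_obs()["ee_pos"])
for z in (90,165): print(z,proj(c,(504,288,z)))
for b in cams.cut_out("wrist","probe")[:1]:
    m=b["pixels"];print(b["p"],b["rect"])
E
```

```text
[457.05264199 279.00859248 245.12298649]
90 [281.3200704  144.98058378]
165 [280.23237696 155.12806782]
0.71 [290.6, 146.6, 36.7, 39.2]
```

View pics/w5.png

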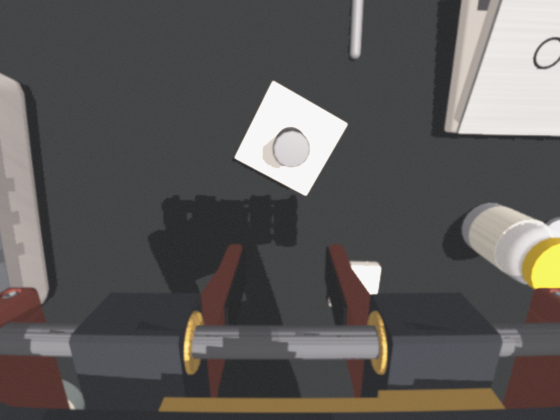

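```bash
python3 - <<'E'
from h import *
im,c=shot("wrist")
print(onz(c,(291.5,148.5),165))
P=[onz(c,u,90) for u in [(273,81),(347,124),(306,195),(235,156)]];print(np.round(P),np.mean(P,0),[np.linalg.norm(P[i]-P[i-1]).round() for i in range(4)])
S,cs=shot("scene");D,cd=shot("side")
m=cams.cut_out("side","probe")[0]["pixels"];ys,xs=np.nonzero(m);print(xs.min(),xs.max(),ys.min(),ys.max());k=ys<ys.min()+10
u=(xs[k].mean(),ys.min()+5.5);print(u,tri([(c,(291.5,148.5)),(cd,u)]))
print(tri([(c,(291.5,148.5)),(cs,(399.5,151))]))
m=cams.cut_out("scene","probe")[0]["pixels"];ys,xs=np.nonzero(m);print(xs.min(),xs.max(),ys.min(),ys.max())
for cc in (cs,cd): print(proj(cc,(502,276,165)),proj(cc,(502,276,90)))
E
```

```text
[510.13828941 279.22259496 165.        ]
[[562. 300.  90.]
 [530. 226.  90.]
 [457. 257.  90.]
 [489. 331.  90.]] [509.62733508 278.88475764  90.        ] [np.float64(79.0), np.float64(80.0), np.float64(80.0), np.float64(81.0)]
225 243 332 356
(np.float64(232.93589743589743), np.float64(337.5)) (array([507.98894218, 279.44410644, 130.22569323]), [array([-1.3, -2.1]), array([ 1.2, -0.5])])
(array([510.94026315, 280.30341355, 164.88619073]), [array([-1.3, -1.2]), array([-0.6, -0.1])])
390 405 149 183
[395.09194377 149.47024739] [391.9225824  179.02231474]
[237.08653918 325.72311973] [239.82359396 347.17447389]
```

Request:
move_arm:
  steps:
    - [[0.7, 0.07, 0], 0.04, 0.35]
    - [[0.7, 0.07, 0], 0.04, 0.35]
    - [[0.7, 0.06, 0], 0.04, 0.35]
    - [[0, 0, 0.8], 0, 0.35]
    - [[0, 0, 0.8], 0, 0.35]
    - [[0, 0, 0.8], 0, 0.35]
    - [[0, 0, 0.8], 0, 0.35]
    - [[0, 0, 0.8], 0, 0.35]
    - [[0, 0, 0.8], 0, 0.35]
    - [[0, 0, 0.56], 0, 0.35]
    - [[0, 0, 0], 0, 0.5]
    - [[0, 0, 0], 0, 0.6]
    - [[0, 0, 0], 0, 0.8]
    - [[0, 0, 0], 0, 1]
    - [[0, 0, 0], 0, 1]
    - [[0, 0, 0], 0, 1]
    - [[0, 0, 0], 0, 1]

```text
t: 14.22
ee_pos: [510.5, 279.9, 112.4]
orientation: [-3.138, -0.135, -0.003]
ft_force: [-0.5, 0.1, 7.3]
width: 27.7
grasp_force: 30.0
```

Request:
move_arm:
  steps:
    - [[0, 0, -0.31], 0, 1]
    - [[0, 0, -0.31], 0, 1]
    - [[0, 0, -0.31], 0, 1]
    - [[0, 0, -0.31], 0, 1]
    - [[0, 0, -0.31], 0, 1]
    - [[0, 0, -0.31], 0, 1]
    - [[0, 0, -0.31], 0, 1]
    - [[0, 0, -0.31], 0, 1]
    - [[0, 0, 0], 0, 1]
    - [[0, 0, 0], 0, 1]

```text
t: 15.05
ee_pos: [510.0, 279.7, 173.8]
orientation: [-3.138, -0.135, -0.002]
ft_force: [-0.4, 0.3, -2.1]
width: 27.6
grasp_force: 30.0
```

Request:
move_arm:
  steps:
    - [[-0.08, 0, 0], 0, 1]
    - [[-0.08, 0, 0], 0, 1]
    - [[-0.08, 0, 0], 0, 1]
    - [[-0.08, 0, 0], 0, 1]
    - [[-0.08, 0, 0], 0, 1]
    - [[-0.08, 0, 0], 0, 1]
    - [[0, 0, 0], 0, 1]
    - [[0, 0, 0], 0, 1]

```text
t: 15.72
ee_pos: [498.0, 278.7, 173.2]
orientation: [-3.138, -0.135, -0.001]
ft_force: [5.5, 0.2, -3.1]
width: 27.6
grasp_force: 30.0
```

Request:
move_arm:
  steps:
    - [[-0.08, 0, 0], 0, 1]
    - [[-0.08, 0, 0], 0, 1]
    - [[-0.08, 0, 0], 0, 1]
    - [[-0.08, 0, 0], 0, 1]
    - [[-0.08, 0, 0], 0, 1]
    - [[-0.08, 0, 0], 0, 1]
    - [[-0.08, 0, 0], 0, 1]
    - [[-0.08, 0, 0], 0, 1]
    - [[-0.08, 0, 0], 0, 1]
    - [[-0.08, 0, 0], 0, 1]
    - [[-0.08, 0, 0], 0, 1]
    - [[-0.08, 0, 0], 0, 1]
    - [[-0.08, 0, 0], 0, 1]
    - [[-0.08, 0, 0], 0, 1]
    - [[0, 0, 0], 0, 1]
    - [[0, 0, 0], 0, 1]

```text
t: 17.05
ee_pos: [469.4, 276.1, 173.2]
orientation: [3.138, 0.135, -0.001]
ft_force: [2.7, 0.3, 0.2]
width: 27.6
grasp_force: 30.0
```

```bash
python3 - <<'E'
from h import *
D,cd=shot("side");W,cw=shot("wrist")
a=cv2.resize(D[250:420,150:340],(480,430),interpolation=2);b=cv2.resize(W[100:420,150:430],(376,430));im=np.hstack([a[:, :420],b])
save(im,"c1.png")
E
```

```text
(no output)
```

View pics/c1.png

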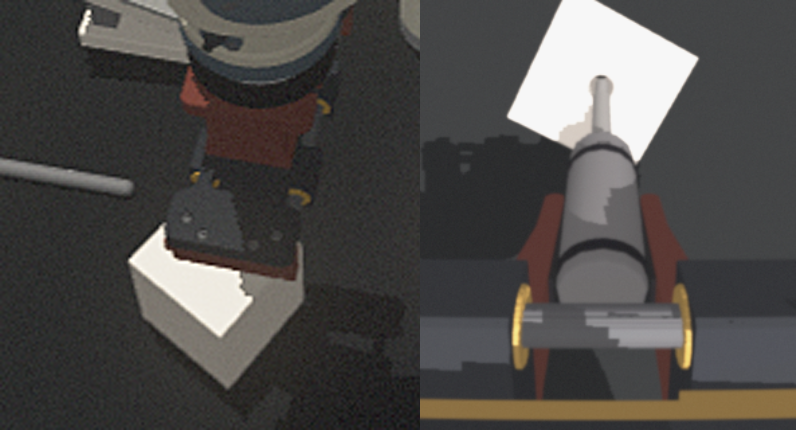

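Request:
move_arm:
  steps:
    - [[-0.14, 0, -0.38], 0, 1]
    - [[-0.14, 0, -0.38], 0, 1]
    - [[-0.14, 0, -0.38], 0, 1]
    - [[-0.14, 0, -0.38], 0, 1]
    - [[0, 0, -0.8], 0, 1]
    - [[0, 0, -0.8], 0, 1]
    - [[0, 0, 0], 0, 1]
    - [[0, 0, 0], 0, 1]
    - [[0, 0, 0], 0, 1]

```text
t: 17.9
ee_pos: [455.1, 274.6, 250.8]
orientation: [3.138, 0.135, -0.002]
ft_force: [0.3, -0.3, -2.1]
width: 27.4
grasp_force: 30.0
```

```bash
python3 - <<'E'
from h import *
o=ctrl.get_obs();W,c=shot("wrist");save(W,"w6.png")
T=R.from_rotvec(o["orientation"]).as_matrix();p=np.array(o["ee_pos"]);print(p,o["ft_force"])
# predicted features vs tilt; s along probe from pivot (down +), pivot 41.4 above handle underside
im=W.copy()
for th in (15,20,25):
    ax=T@np.array([np.sin(np.radians(th)),0,np.cos(np.radians(th))]);piv=p-19*T[:,2]
    print(th,"top",proj(c,piv-33.6*ax).round(1),"under",proj(c,piv+41.4*ax).round(1),"stem",proj(c,piv+101.4*ax).round(1),"tip",proj(c,piv+121.4*ax).round(1))
cv2.imwrite("pics/w6c.png",cv2.resize(W[60:330,190:390,::-1],(444,600),interpolation=cv2.INTER_CUBIC))
E
```

```text
[455.07493451 274.61115477 250.75005899] [ 0.34593636 -0.26047894 -2.06599045]
15 top [285.5 335.6] under [285.4 229.4] stem [285.3 183.6] tip [285.3 172.3]
20 top [285.5 339.7] under [285.4 224.7] stem [285.3 173.4] tip [285.3 160.6]
25 top [285.5 343.3] under [285.4 220.2] stem [285.4 163.2] tip [285.3 148.8]
```

View pics/w6c.png

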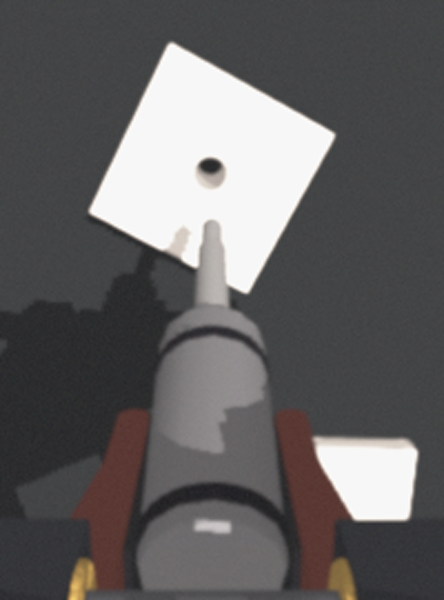

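```bash
python3 - <<'E'
from h import *
o=ctrl.get_obs();W,c=shot("wrist");S,cs=shot("scene");D,cd=shot("side")
T=R.from_rotvec(o["orientation"]).as_matrix();p=np.array(o["ee_pos"])
t=np.linspace(0,6.28,40)
for th in (17,18,19,20,21,22):
    a=np.radians(th);ax=T@np.array([np.sin(a),0,np.cos(a)]);ex=T@np.array([np.cos(a),0,-np.sin(a)]);ey=T[:,1];piv=p-19*T[:,2]
    q=piv+121.4*ax
    C=lambda s,r,cc:np.array([proj(cc,piv+s*ax+r*(np.cos(k)*ex+np.sin(k)*ey)) for k in t])
    print(th,"tip minrow",C(121.4,4,c)[:,1].min().round(1),"stem end minrow",C(101.4,5,c)[:,1].min().round(1),"under minrow",C(41.4,14,c)[:,1].min().round(1),"scene tip",proj(cs,q).round(1),"stemtop",proj(cs,piv+41.4*ax).round(1),"side",proj(cd,q).round(1))
g=cv2.cvtColor(W,7);print([(v,int(g[v,284:288].mean())) for v in range(152,176)])
print([(v,int(g[v,272])) for v in range(190,215)])
cv2.imwrite("pics/s6.png",cv2.resize(S[110:220,360:440,::-1],(400,550),interpolation=2))
gs=cv2.cvtColor(S,7)
for v in range(150,186,3): print(v,gs[v,375:405].tolist())
E
```

```text
17 tip minrow 163.1 stem end minrow 173.7 under minrow 208.2 scene tip [392.4 151.9] stemtop [389.4 116.5] side [244.5 332.1]
18 tip minrow 160.8 stem end minrow 171.6 under minrow 207.4 scene tip [393.  152.1] stemtop [389.6 116.5] side [243.2 331.7]
19 tip minrow 158.4 stem end minrow 169.6 under minrow 206.7 scene tip [393.5 152.1] stemtop [389.8 116.5] side [241.9 331.2]
20 tip minrow 156.1 stem end minrow 167.6 under minrow 205.9 scene tip [394.1 152.2] stemtop [390.  116.5] side [240.6 330.8]
21 tip minrow 153.7 stem end minrow 165.5 under minrow 205.1 scene tip [394.6 152.3] stemtop [390.2 116.5] side [239.3 330.3]
22 tip minrow 151.4 stem end minrow 163.5 under minrow 204.4 scene tip [395.2 152.3] stemtop [390.4 116.5] side [238.1 329.9]
[(152, 247), (153, 247), (154, 247), (155, 247), (156, 247), (157, 247), (158, 238), (159, 194), (160, 182), (161, 181), (162, 181), (163, 182), (164, 182), (165, 179), (166, 173), (167, 176), (168, 178), (169, 179), (170, 178), (171, 179), (172, 179), (173, 178), (174, 178), (175, 179)]
[(190, 67), (191, 68), (192, 70), (193, 69), (194, 69),
[... 1147 characters left out ...]
48, 48, 46, 48, 46, 43, 42, 42, 46, 46, 44, 42, 36, 34, 33, 30, 29, 24, 25, 22, 23, 18]
174 [54, 80, 194, 234, 229, 227, 228, 228, 228, 229, 230, 230, 230, 231, 232, 235, 230, 150, 113, 109, 230, 238, 237, 238, 237, 238, 238, 240, 239, 240]
177 [54, 93, 149, 214, 229, 228, 227, 227, 227, 227, 227, 227, 227, 228, 228, 229, 229, 230, 232, 232, 233, 232, 233, 234, 234, 234, 235, 235, 237, 237]
180 [60, 99, 113, 157, 218, 230, 227, 227, 226, 227, 226, 227, 227, 227, 227, 229, 229, 222, 172, 153, 161, 172, 170, 181, 224, 234, 233, 234, 235, 234]
183 [66, 104, 120, 113, 200, 234, 230, 228, 228, 227, 228, 227, 227, 226, 227, 227, 227, 228, 230, 229, 228, 227, 228, 227, 233, 232, 232, 232, 233, 234]
```

View pics/s6.png

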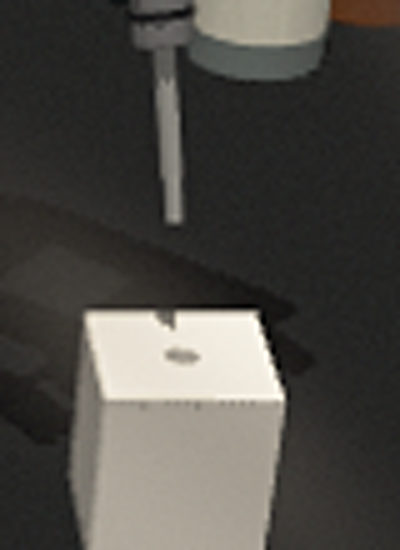

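Request:
move_arm:
  steps:
    - [[0, 0, 0], -1, 1]
    - [[0, 0, 0], -1, 1]
    - [[0, 0, 0], -1, 1]
    - [[0, 0, 0], -1, 1]
    - [[0, 0, 0], -1, 1]
    - [[0, 0, 0], -1, 1]
    - [[0, 0, 0], -1, 1]
    - [[0, 0, 0], -1, 1]
    - [[0, 0, 0], -1, 1]
    - [[0, 0, 0], -1, 1]
    - [[0, 0, 0], -1, 1]
    - [[0, 0, 0], -1, 1]
    - [[0, 0, 0], -1, 1]
    - [[0, 0, 0], 0, 1]
    - [[0, 0, 0], 0, 1]

```text
t: 19.35
ee_pos: [455.6, 274.8, 250.6]
orientation: [-2.577, -1.797, 0.002]
ft_force: [0.6, -0.7, -1.9]
width: 27.7
grasp_force: 30.0
```

```bash
python3 - <<'E'
from h import *
o=ctrl.get_obs();S,cs=shot("scene")
T=R.from_rotvec(o["orientation"]).as_matrix();p=np.array(o["ee_pos"]);print(p,np.degrees(np.arctan2(T[1,0],T[0,0])))
for th in (16,18,20,22):
    a=np.radians(th);ax=T@np.array([np.sin(a),0,np.cos(a)]);piv=p-19*T[:,2]
    A=proj(cs,piv+45*ax);B=proj(cs,piv+120*ax);H=proj(cs,piv+15*ax);print(th,A.round(1),B.round(1),"slope",((B-A)[0]/(B-A)[1]).round(4),H.round(1))
g=cv2.cvtColor(S,7).astype(float)
xs=[];vs=[]
for v in range(122,153):
    r=g[v];
    u0=int(390+(v-117)*0.4);w=np.clip(r[u0-14:u0+15]-np.median(r[u0-14:u0+15])-25,0,None)
    if w.sum()>0: print(v,((np.arange(u0-14,u0+15)*w).sum()/w.sum()).round(2),int(w.sum()),(w>0).sum())
cv2.imwrite("pics/s7.png",cv2.resize(S[85:195,350:450,::-1],(500,550),interpolation=2))
E
```

```text
[455.64972156 274.80236281 250.57824391] 69.77350723769938
16 [391.9 116. ] [398.  145.3] slope 0.2076 [389.3 103.8]
18 [392.6 115.8] [399.8 144.8] slope 0.2476 [389.6 103.7]
20 [393.3 115.6] [401.5 144.2] slope 0.2885 [389.8 103.7]
22 [394.  115.4] [403.3 143.6] slope 0.3305 [390.  103.6]
122 401.34 276 11
123 401.5 246 11
124 401.38 180 9
125 399.72 112 5
126 398.5 94 4
127 398.56 94 4
128 398.59 97 4
129 398.94 103 5
130 399.44 99 5
131 399.53 103 4
132 399.63 126 4
133 399.76 129 4
134 399.91 150 4
135 400.23 149 5
136 400.42 153 4
137 400.49 143 4
138 400.57 138 4
139 400.72 114 4
140 400.92 86 3
141 400.99 77 3
142 401.12 96 4
143 401.53 101 4
144 401.87 93 3
145 401.93 90 3
146 401.84 64 3
```

View pics/s7.png

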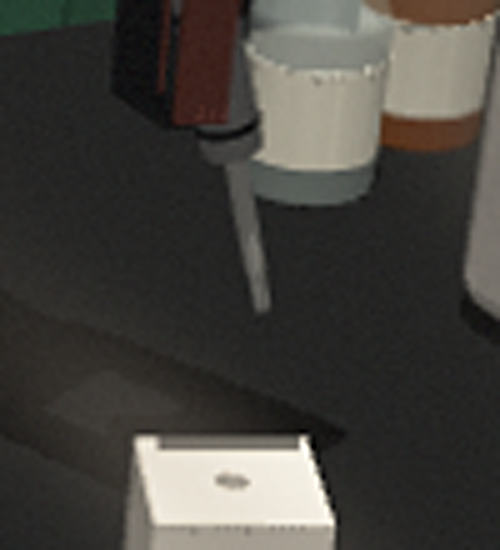

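```bash
cat >> h.py <<'E'
def geom(o,th,e,s0=0):
    T=R.from_rotvec(o["orientation"]).as_matrix();p=np.array(o["ee_pos"]);a=np.radians(th)
    ax=T@np.array([np.sin(a),0,np.cos(a)]);ex=T@np.array([np.cos(a),0,-np.sin(a)])
    piv=p-19*T[:,2]+e*T[:,0];return T,ax,ex,piv
def minrow(c,o,th,e,s,r):
    T,ax,ex,piv=geom(o,th,e);return min(proj(c,piv+s*ax+r*(np.cos(k)*ex+np.sin(k)*T[:,1]))[1] for k in np.linspace(0,6.28,60))
E
python3 - <<'E'
from h import *
o=ctrl.get_obs();W,c=shot("wrist");g=cv2.cvtColor(W,7).astype(int)
print([(v,int(g[v,283:288].mean())) for v in range(145,235)])
for th in (13,15,17,19):
    for e in (0,3,6): print(th,e,[round(minrow(c,o,th,e,s,r),1) for s,r in ((121.4,4),(101.4,5),(41.4,14),(41.4,5))])
E
```

```text
[(145, 26), (146, 28), (147, 28), (148, 27), (149, 26), (150, 27), (151, 27), (152, 26), (153, 26), (154, 25), (155, 26), (156, 30), (157, 44), (158, 67), (159, 77), (160, 82), (161, 80), (162, 81), (163, 81), (164, 81), (165, 81), (166, 81), (167, 80), (168, 80), (169, 80), (170, 80), (171, 79), (172, 80), (173, 80), (174, 80), (175, 79), (176, 79), (177, 80), (178, 79), (179, 79), (180, 80), (181, 79), (182, 79), (183, 80), (184, 79), (185, 79), (186, 80), (187, 79), (188, 78), (189, 79), (190, 80), (191, 79), (192, 80), (193, 80), (194, 79), (195, 79), (196, 77), (197, 72), (198, 66), (199, 63), (200, 63), (201, 64), (202, 62), (203, 62), (204, 62), (205, 58), (206, 44), (207, 28), (208, 23), (209, 23), (210, 35), (211, 50), (212, 60), (213, 63), (214, 63), (215, 63), (216, 63), (217, 63), (218, 63), (219, 62), (220, 63), (221, 63), (222, 63), (223, 63), (224, 63), (225, 64), (226, 63), (227, 63), (228, 64), (229, 62), (230, 63), (231, 63), (232, 62), (233, 64), (234, 63)]
13 0 [np.float64(173.5), np.float64(182.9), np.float64(212.8), np.float64(225.6)]
13 3 [np.float64(169.9), np
[... 174 characters left out ...]
78.8), np.float64(211.1), np.float64(223.8)]
15 3 [np.float64(165.1), np.float64(174.9), np.float64(206.2), np.float64(219.1)]
15 6 [np.float64(161.4), np.float64(170.9), np.float64(201.2), np.float64(214.3)]
17 0 [np.float64(164.1), np.float64(174.7), np.float64(209.5), np.float64(222.0)]
17 3 [np.float64(160.4), np.float64(170.7), np.float64(204.5), np.float64(217.2)]
17 6 [np.float64(156.6), np.float64(166.8), np.float64(199.5), np.float64(212.4)]
19 0 [np.float64(159.4), np.float64(170.6), np.float64(207.9), np.float64(220.2)]
19 3 [np.float64(155.6), np.float64(166.6), np.float64(202.9), np.float64(215.4)]
19 6 [np.float64(151.8), np.float64(162.6), np.float64(197.9), np.float64(210.6)]
```

Request:
move_arm:
  steps:
    - [[0.5, 0.5, 0], 0, 1]
    - [[0.5, 0.5, 0], 0, 1]
    - [[0.5, 0.5, 0], 0, 1]
    - [[0.5, 0.48, 0], 0, 1]
    - [[0, 0, 0], 0, 1]
    - [[0, 0, 0.6], 0, 1]
    - [[0, 0, 0.6], 0, 1]
    - [[0, 0, 0.6], 0, 1]
    - [[0, 0, 0.6], 0, 1]
    - [[0, 0, 0.6], 0, 1]
    - [[0, 0, 0.4], 0, 1]
    - [[0, 0, 0.28], 0, 1]
    - [[0, 0, 0], 0, 1]
    - [[0, 0, 0], 0, 1]

```text
t: 20.62
ee_pos: [519.5, 304.9, 159.3]
orientation: [-2.575, -1.8, 0.0]
ft_force: [-0.7, 0.5, 0.3]
width: 27.5
grasp_force: 30.0
```

Request:
move_arm:
  steps:
    - [[-0.08, 0, 0], 0, 1]
    - [[-0.08, 0, 0], 0, 1]
    - [[-0.08, 0, 0], 0, 1]
    - [[-0.08, 0, 0], 0, 1]
    - [[0, 0, 0], 0, 1]

```text
t: 21.03
ee_pos: [516.7, 297.0, 159.5]
orientation: [2.575, 1.8, 0.0]
ft_force: [0.4, 0.3, -1.4]
width: 27.7
grasp_force: 30.0
```

Request:
move_arm:
  steps:
    - [[-0.08, 0, 0], 0, 1]
    - [[-0.08, 0, 0], 0, 1]
    - [[0, 0, 0], 0, 1]

```text
t: 21.28
ee_pos: [515.2, 293.3, 159.2]
orientation: [2.575, 1.8, -0.0]
ft_force: [0.0, 0.1, -2.5]
width: 27.7
grasp_force: 30.0
```

Request:
move_arm:
  steps:
    - [[-0.08, 0, 0], 0, 1]
    - [[-0.08, 0, 0], 0, 1]
    - [[0, 0, 0], 0, 1]

```text
t: 21.53
ee_pos: [514.2, 290.0, 159.3]
orientation: [-2.575, -1.8, -0.001]
ft_force: [0.7, 1.7, -2.0]
width: 27.8
grasp_force: 30.0
```

Request:
move_arm:
  steps:
    - [[-0.08, 0, 0], 0, 1]
    - [[-0.08, 0, 0], 0, 1]
    - [[0, 0, 0], 0, 1]

```text
t: 21.78
ee_pos: [513.1, 286.4, 159.5]
orientation: [-2.575, -1.8, -0.002]
ft_force: [1.7, 3.3, -1.0]
width: 27.5
grasp_force: 30.0
```

Request:
move_arm:
  steps:
    - [[-0.08, 0, 0], 0, 1]
    - [[-0.08, 0, 0], 0, 1]
    - [[0, 0, 0], 0, 1]
    - [[0, 0, 0], 0, 1]

```text
t: 22.12
ee_pos: [511.3, 282.2, 159.3]
orientation: [2.575, 1.8, 0.0]
ft_force: [1.3, 1.4, 0.2]
width: 27.6
grasp_force: 30.0
```

Request:
move_arm:
  steps:
    - [[0.2, 0, -0.4], 0, 1]
    - [[0.2, 0, -0.8], 0, 1]
    - [[0, 0, -0.8], 0, 1]
    - [[0, 0, -0.8], 0, 1]
    - [[0, 0, -0.8], 0, 1]
    - [[0, 0, 0], 0, 1]
    - [[0, 0, 0], 0, 1]
    - [[0, 0, 0], 0, 1]

```text
t: 22.78
ee_pos: [513.9, 291.3, 248.2]
orientation: [2.574, 1.8, -0.003]
ft_force: [0.4, 0.3, -1.9]
width: 27.5
grasp_force: 30.0
```

```bash
cat > m.py <<'E'
from h import *
o=ctrl.get_obs();S,cs=shot("scene");W,c=shot("wrist");g=cv2.cvtColor(S,7).astype(float);gw=cv2.cvtColor(W,7).astype(int)
P={}
for th in (13,15,17,19,21,23):
    T,ax,ex,piv=geom(o,th,7);A=proj(cs,piv+55*ax);B=proj(cs,piv+115*ax);P[th]=(B-A)[0]/(B-A)[1]
print(P);print("A,B",A,B)
r0,r1=int(A[1]+3),int(B[1]+3);X=[]
for v in range(r0,r1):
    u0=int(A[0]+(v-A[1])*P[19])+1;d=g[v,u0-9:u0+10];w=np.clip(d-np.median(d)-25,0,None);X.append((v,(np.arange(u0-9,u0+10)*w).sum()/max(w.sum(),1)))
X=np.array(X);print(X.round(1).tolist());k=np.polyfit(X[:,0],X[:,1],1)[0];print("slope",k,"th",np.interp(k,list(P.values()),list(P)))
col=gw[:,283:288].mean(1);print("wrist",[(v,int(col[v])) for v in range(135,215)])
for th in (17,19,21):
    for e in (5,8): print(th,e,[round(minrow(c,o,th,e,s,r),1) for s,r in ((121.4,4),(41.4,14))])
E
python3 m.py
```

```text
{13: np.float64(0.12176445302280108), 15: np.float64(0.16075498669868973), 17: np.float64(0.20048974789293722), 19: np.float64(0.241089482854804), 21: np.float64(0.282684586168662), 23: np.float64(0.3254169271728588)}
A,B [419.43998605 128.92383601] [426.89157137 151.82241534]
[[131.0, 420.7], [132.0, 420.8], [133.0, 421.1], [134.0, 421.3], [135.0, 421.6], [136.0, 421.8], [137.0, 422.1], [138.0, 422.3], [139.0, 422.6], [140.0, 422.7], [141.0, 423.0], [142.0, 423.1], [143.0, 423.5], [144.0, 423.7], [145.0, 423.9], [146.0, 424.2], [147.0, 424.3], [148.0, 424.5], [149.0, 424.7], [150.0, 425.2], [151.0, 425.7], [152.0, 425.9], [153.0, 426.0]]
slope 0.24265748411986804 th 19.075393550689494
wrist [(135, 32), (136, 33), (137, 30), (138, 31), (139, 29), (140, 33), (141, 32), (142, 31), (143, 31), (144, 33), (145, 31), (146, 36), (147, 55), (148, 83), (149, 93), (150, 95), (151, 95), (152, 96), (153, 93), (154, 92), (155, 91), (156, 88), (157, 83), (158, 81), (159, 80), (160, 79), (161, 80), (162, 80), (163, 80), (164, 79), (165, 80), (166, 79), (167, 80), (168, 79), (169, 79), (170, 80), (171, 80), (172, 79), (173, 80), (174, 80), (175, 80), (176, 79), (177, 80), (178, 81), (179, 80), (180, 79), (181, 80), (182, 79), (183, 80), (184, 79), (185, 79), (186, 80), (187, 80), (188, 80), (189, 79), (190, 78), (191, 73), (192, 67), (193, 64), (194, 64), (195, 64), (196, 63), (197, 63), (198, 63), (199, 63), (200, 59), (201, 44), (202, 27), (203, 19), (204, 25), (205, 29), (206, 44), (207, 59), (208, 63), (209, 64), (210, 64), (211, 64), (212, 63), (213, 62), (214, 63)]
17 5 [np.float64(157.8), np.float64(201.2)]
17 8 [np.float64(154.0), np.float64(196.1)]
19 5 [np.float64(153.0), np.float64(199.6)]
19 8 [np.float64(149.1), np.float64(194.5)]
21 5 [np.float64(148.2), np.float64(198.0)]
21 8 [np.float64(144.3), np.float64(192.8)]
```

```bash
python3 -c "
from h import *
plan((556,35,250),5,16,g=1)"
```

```text
69.9273625528184 [[[-0.57, 0.32, -0.01], 0.81, 1], [[-0.54, 0.36, -0.01], 0.81, 1], [[-0.51, 0.4, -0.01], 0.81, 1], [[-0.49, 0.43, -0.01], 0.81, 1], [[-0.45, 0.46, -0.01], 0.81, 1], [[-0.42, 0.5, -0.01], 0.81, 1], [[-0.38, 0.52, -0.01], 0.81, 1], [[-0.35, 0.55, -0.01], 0.81, 1], [[-0.31, 0.57, -0.01], 0.81, 1], [[-0.26, 0.59, -0.01], 0.81, 1], [[-0.22, 0.61, -0.01], 0.81, 1], [[-0.18, 0.62, -0.01], 0.81, 1], [[-0.13, 0.64, -0.01], 0.81, 1], [[-0.09, 0.64, -0.01], 0.81, 1], [[-0.04, 0.65, -0.01], 0.81, 1], [[0.0, 0.65, -0.01], 0.81, 1]]
```

Request:
move_arm:
  steps:
    - [[-0.57, 0.32, 0], 0.81, 1]
    - [[-0.54, 0.36, 0], 0.81, 1]
    - [[-0.51, 0.4, 0], 0.81, 1]
    - [[-0.49, 0.43, 0], 0.81, 1]
    - [[-0.45, 0.46, 0], 0.81, 1]
    - [[-0.42, 0.5, 0], 0.81, 1]
    - [[-0.38, 0.52, 0], 0.81, 1]
    - [[-0.35, 0.55, 0], 0.81, 1]
    - [[-0.31, 0.57, 0], 0.81, 1]
    - [[-0.26, 0.59, 0], 0.81, 1]
    - [[-0.22, 0.61, 0], 0.81, 1]
    - [[-0.18, 0.62, 0], 0.81, 1]
    - [[-0.13, 0.64, 0], 0.81, 1]
    - [[-0.09, 0.64, 0], 0.81, 1]
    - [[-0.04, 0.65, 0], 0.81, 1]
    - [[0, 0.65, 0], 0.81, 1]
    - [[0, 0, 0], 0, 1]
    - [[0, 0, 0.6], 0, 1]
    - [[0, 0, 0.6], 0, 1]
    - [[0, 0, 0.4], 0, 1]

```text
t: 24.55
ee_pos: [556.1, 36.0, 207.2]
orientation: [-3.138, -0.143, 0.004]
ft_force: [0.1, 0.6, -1.2]
width: 27.4
grasp_force: 30.0
```

Request:
move_arm:
  steps:
    - [[0, 0, 0], 0, 1]
    - [[0, 0, 0], 0, 1]

```text
t: 24.72
ee_pos: [556.6, 36.1, 208.3]
orientation: [-3.138, -0.142, 0.004]
ft_force: [-0.2, -0.3, -1.1]
width: 27.6
grasp_force: 30.0
```

```bash
python3 - <<'E'
from h import *
o=ctrl.get_obs();W,c=shot("wrist")
T,ax,ex,piv=geom(o,19.1,9.3);tip=piv+121.4*ax;print(o["ee_pos"],o["ft_force"],"tip",tip,"px",proj(c,tip),"ringpx",proj(c,(617.3,39.5,74.5)))
g=cv2.cvtColor(W,7)
u,v=proj(c,(617.3,39.5,74.5)).astype(int);print(ringfit(g,(u,v),26))
cv2.imwrite("pics/w8.png",cv2.resize(W[v-70:v+80,u-75:u+75,::-1],(600,600),interpolation=2));print("crop origin",u-75,v-70)
E
```

```text
[556.63352036  36.0586955  208.31353791] [-0.15807152 -0.2641527  -1.11928373] tip [605.24005846  40.48418198 112.48607678] px [285.34749829 151.01836037] ringpx [287.63908851 132.50471952]
[(array([276.2, 154.1]), array([ 5.8, 11.1])), (array([288. , 132.2]), array([25.7, 27.3])), (array([288. , 132.1]), array([31.1, 32.8]))]
crop origin 212 62
```

View pics/w8.png

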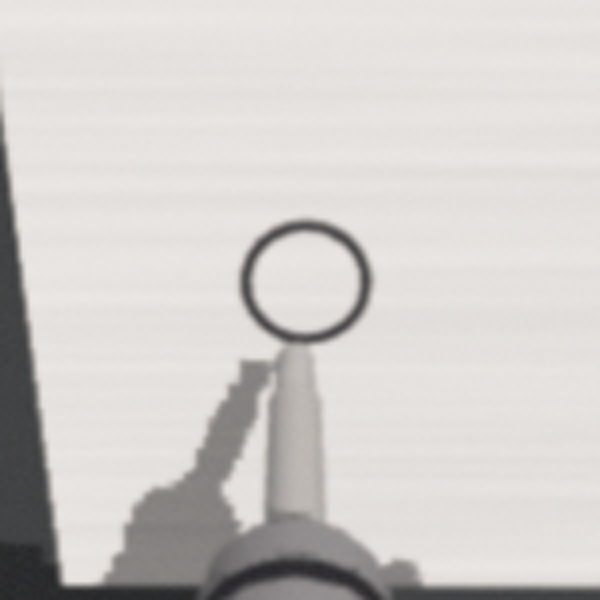

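Request:
move_arm:
  steps:
    - [[0.08, 0.02, 0.28], 0, 1]
    - [[0.09, 0.02, 0.28], 0, 1]
    - [[0.09, 0.02, 0.28], 0, 1]
    - [[0.09, 0.02, 0.28], 0, 1]
    - [[0, 0, 0], 0, 1]
    - [[0, 0, 0], 0, 1]
    - [[0, 0, 0], 0, 1]

```text
t: 25.35
ee_pos: [566.2, 34.5, 181.1]
orientation: [-3.138, -0.14, 0.0]
ft_force: [0.1, -0.1, -1.1]
width: 27.5
grasp_force: 30.0
```

```bash
cat > t.py <<'E'
from h import *
f=[];F=[]
for i in range(8): W,c=shot("wrist");o=ctrl.get_obs();f.append(o["ft_force"])
f=np.array(f);print("F",f.mean(0).round(2),f.std(0).round(2),o["moment"])
T,ax,ex,piv=geom(o,19.1,9.3);tip=piv+121.4*ax;n=np.array((-.341,-.030,.940));d=tip-np.array((617.3,39.5,74.5))
print(o["ee_pos"],"gap",d@n,"up",d@np.array((.936,.082,.342)),"y",d@np.array((-.087,.996,0)),"Fn",f.mean(0)@n)
g=cv2.cvtColor(W,7);u,v=proj(c,(617.3,39.5,74.5)).astype(int);save(W,"t.png")
print((u,v),ringfit(g,(u,v),30),"tip px",proj(c,tip),[(k,int(g[k,int(proj(c,tip)[0])])) for k in range(v-20,v+25)])
E
python3 t.py
```

```text
F [-0.   -0.04 -1.41] [0.38 0.32 0.33] [ 0.04612587  0.01410288 -0.00562828]
[566.20696868  34.49125981 181.38913197] gap 11.297875138612925 up 1.6872125173580765 y -0.43275606239815867 Fn -1.3197999389882697
(np.int64(284), np.int64(146)) [(array([283.8, 150.4]), array([31.4, 45.9]))] tip px [285.36826484 151.02583929] [(126, 215), (127, 218), (128, 219), (129, 208), (130, 143), (131, 84), (132, 76), (133, 136), (134, 198), (135, 216), (136, 217), (137, 219), (138, 221), (139, 221), (140, 222), (141, 221), (142, 220), (143, 220), (144, 218), (145, 218), (146, 216), (147, 201), (148, 180), (149, 172), (150, 173), (151, 173), (152, 175), (153, 174), (154, 175), (155, 174), (156, 170), (157, 162), (158, 167), (159, 169), (160, 170), (161, 170), (162, 171), (163, 172), (164, 171), (165, 171), (166, 170), (167, 171), (168, 171), (169, 172), (170, 170)]
```

Request:
move_arm:
  steps:
    - [[0.018, -0.01, 0.13], 0, 1]
    - [[0.018, -0.01, 0.13], 0, 1]
    - [[0, 0, 0], 0, 1]
    - [[0, 0, 0], 0, 1]
    - [[0, 0, 0], 0, 1]

```text
t: 26.17
ee_pos: [566.9, 35.1, 174.5]
orientation: [3.138, 0.141, -0.0]
ft_force: [0.7, -0.6, -1.3]
width: 27.8
grasp_force: 30.0
```

```bash
python3 t.py | head -2
```

```text
F [-0.06  0.04 -1.34] [0.41 0.26 0.52] [-0.02168731  0.06404605  0.02097565]
[567.01780059  35.07573772 174.72597801] gap 4.737047805825238 up 0.18778740235884794 y 0.08249797247490911 Fn -1.2412158294337754
```

Request:
move_arm:
  steps:
    - [[0.027, 0, 0.075], 0, 1]
    - [[0.027, 0, 0.075], 0, 1]
    - [[0, 0, 0], 0, 1]
    - [[0, 0, 0], 0, 1]
    - [[0, 0, 0], 0, 1]

```text
t: 26.98
ee_pos: [568.3, 35.2, 170.8]
orientation: [-3.138, -0.14, 0.0]
ft_force: [-0.8, 0.2, -1.5]
width: 27.3
grasp_force: 30.0
```

```bash
python3 t.py
```

```text
F [-0.05  0.21 -1.12] [0.58 0.32 0.51] [ 0.02243413  0.05636073 -0.01474894]
[568.32819577  35.18984337 170.95012177] gap 0.7364496544956038 up 0.12412187280653009 y 0.08179038708883672 Fn -1.0408151334257634
(np.int64(285), np.int64(150)) [(array([284.3, 154.7]), array([32.5, 46.2]))] tip px [285.34072624 151.0568153 ] [(130, 213), (131, 215), (132, 210), (133, 179), (134, 114), (135, 70), (136, 81), (137, 140), (138, 198), (139, 212), (140, 214), (141, 217), (142, 217), (143, 219), (144, 219), (145, 218), (146, 214), (147, 197), (148, 174), (149, 169), (150, 169), (151, 169), (152, 170), (153, 171), (154, 171), (155, 171), (156, 167), (157, 158), (158, 165), (159, 166), (160, 167), (161, 167), (162, 168), (163, 168), (164, 167), (165, 167), (166, 166), (167, 166), (168, 167), (169, 167), (170, 167), (171, 167), (172, 168), (173, 167), (174, 167)]
```

Request:
move_arm:
  steps:
    - [[0.027, 0, 0.075], 0, 1]
    - [[0, 0, 0], 0, 1]
    - [[0, 0, 0], 0, 1]

```text
t: 27.63
ee_pos: [569.0, 35.3, 169.0]
orientation: [3.138, 0.14, -0.0]
ft_force: [-0.2, -0.2, -0.9]
width: 27.3
grasp_force: 30.0
```

```bash
python3 t.py | head -2
```

```text
F [-0.66 -0.02  0.23] [0.49 0.72 0.36] [ 0.00334392  0.08384441 -0.04111732]
[569.04038156  35.25797177 169.09128137] gap -1.2547552776990987 up 0.16864119825086055 y 0.08650767842719909 Fn 0.44364148106629536
```

Request:
move_arm:
  steps:
    - [[0.027, 0, 0.075], 0, 1]
    - [[0, 0, 0], 0, 1]
    - [[0, 0, 0], 0, 1]

```text
t: 28.28
ee_pos: [569.7, 35.3, 167.1]
orientation: [3.138, 0.141, -0.0]
ft_force: [-0.3, 0.7, 0.4]
width: 27.7
grasp_force: 30.0
```

```bash
python3 t.py
```

```text
F [-0.88 -0.07  0.53] [0.64 0.4  0.72] [-0.02235941  0.15095941  0.05635892]
[569.69334121  35.31815296 167.19377859] gap -3.2635607648100127 up 0.1302731716505119 y 0.09209553326673106 Fn 0.8046833492447921
(np.int64(285), np.int64(153)) [(array([284.2, 157. ]), array([32.9, 47. ]))] tip px [285.30668206 151.01892693] [(133, 213), (134, 214), (135, 199), (136, 131), (137, 75), (138, 71), (139, 130), (140, 194), (141, 211), (142, 212), (143, 215), (144, 215), (145, 216), (146, 217), (147, 218), (148, 215), (149, 202), (150, 177), (151, 165), (152, 167), (153, 167), (154, 168), (155, 169), (156, 166), (157, 157), (158, 164), (159, 165), (160, 165), (161, 166), (162, 165), (163, 166), (164, 166), (165, 165), (166, 165), (167, 165), (168, 165), (169, 165), (170, 166), (171, 165), (172, 166), (173, 165), (174, 165), (175, 167), (176, 165), (177, 166)]
```

Request:
move_arm:
  steps:
    - [[0.03, 0, 0.083], 0, 1]
    - [[0, 0, 0], 0, 1]
    - [[0, 0, 0], 0, 1]
    - [[0, 0, 0], 0, 1]

```text
t: 29.02
ee_pos: [570.4, 35.4, 165.1]
orientation: [3.138, 0.14, -0.0]
ft_force: [-0.3, 0.2, 0.9]
width: 27.7
grasp_force: 30.0
```

```bash
python3 t.py; python3 - <<'E'
from h import *
f=[]
for i in range(12): shot("wrist") ;f.append(ctrl.get_obs()["ft_force"])
f=np.array(f);print(f.mean(0),f.mean(0)@np.array((-.341,-.030,.940)))
W,c=shot("wrist");o=ctrl.get_obs();r=np.array((617.3,39.5,74.5));t=np.array((.936,.082,.342))
print("ring far/near mid-line rows",proj(c,r+13.5*t),proj(c,r-13.5*t))
T,ax,ex,piv=geom(o,19.1,9.3)
for comp in (4,6,8): print(comp,minrow(c,o,19.1,9.3,121.4-comp,4))
cv2.imwrite("pics/w9.png",cv2.resize(W[100:220,225:345,::-1],(600,600),interpolation=2))
E
```

```text
F [-1.36 -0.23  1.29] [0.29 0.27 0.61] [-0.0362007   0.14214113  0.02035889]
[570.41692241  35.36827364 165.10981899] gap -5.471565489001408 up 0.09224375845624211 y 0.07671159129435753 Fn 1.6865510844588258
(np.int64(285), np.int64(154)) [(array([284.2, 158.3]), array([33.3, 46.9]))] tip px [285.36222253 151.04251268] [(134, 211), (135, 212), (136, 198), (137, 136), (138, 76), (139, 63), (140, 119), (141, 192), (142, 210), (143, 211), (144, 213), (145, 214), (146, 216), (147, 216), (148, 217), (149, 215), (150, 208), (151, 178), (152, 167), (153, 165), (154, 166), (155, 167), (156, 169), (157, 166), (158, 164), (159, 166), (160, 164), (161, 165), (162, 164), (163, 163), (164, 164), (165, 164), (166, 164), (167, 165), (168, 165), (169, 165), (170, 165), (171, 164), (172, 166), (173, 164), (174, 164), (175, 167), (176, 165), (177, 165), (178, 165)]
[-1.09276765 -0.09326965  1.13489729] 1.442235312753084
ring far/near mid-line rows [285.51818842 138.32337465] [285.40969166 169.43529838]
4 148.64101730464992
6 149.77021552317964
8 150.91435158698016
```

View pics/w9.png

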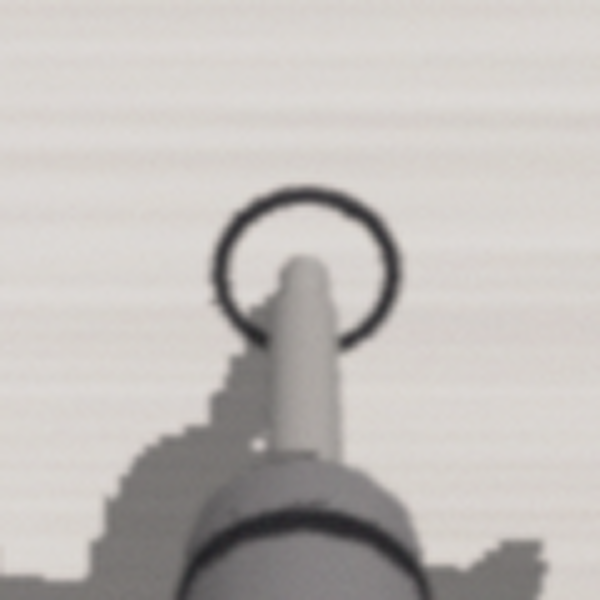

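```bash
python3 -c "
from workcell import ctrl
print(ctrl.close_job())"
```

```text
the job is handed in; nothing more can be done
None
```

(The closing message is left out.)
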